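Make up a ward tray in the pharmacy store

ROBOT

A 6-joint arm with a two-finger parallel gripper is mounted at the origin on the work surface. World frame = base frame: x ahead of the robot, y to its left, z up, the work surface at z = 0. Lengths are in m, angles in rad, forces in N, time in s.
With the tool pointing down it reaches from about 0.325 to 0.75 m from the base axis. Payload 7.6 kg.
Tool frame: the origin (TCP) lies midway between the tips of the shut fingers; the grasp point (between the pads) lies 19 mm behind it (r.tcp_to_grasp is the distance from the TCP to the grasp point, in m); z points along the fingers, y is the line along which they close (so a half turn about z gives the same grasp; the last joint's range is limited). The gripper opens to 85 mm and grips with 20 to 120 N. Pads are 22 mm wide; open, the fingers measure 114 mm over their backs; the gripper's body (76 mm by 85 mm) begins 54 mm behind the grasp point. The pads swing forward as they close: fully open they stand 13 mm farther back than shut.
Start: joints at [-1.267, 0.052, 1.401, -0, 1.689, -0.07], TCP at [0.192, -0.489, 0.231] pointing down, gripper open.
Joint ranges: [-2.9, 2.9], [-0.91, 2.17], [0.12, 2.37], [-1.06, 4.2], [0.26, 2.73], [-2.93, 2.93]. Speed limits (rad/s): [2.57, 2.57, 3.01, 3.14, 3.14, 3.14].

INTERFACE

Orientations are given as a unit quaternion [w, x, y, z].
In Python, from rig import r gives the robot as it stands. The module is installed in compiled form; this text tells all that it offers.
- The arm moves only by the tool arm_command, never from a script. Its argument "plan" is a list of rows, each a list of 4 numbers: the shift along the world's x, y, z in m, then the turn about the world's z in rad. A call has 1 to 8 rows; each row shifts and turns the commanded pose from where the row before left it; what a row does not reach is not made up. A row lasts 1/12 s, in which the tool goes at most 41.7 mm and 7.16 degrees, less where a joint would pass 70% of its speed; a pose out of reach is approached as far as the arm can. A call is refused whole if a number of a shift passes 0.0417 or a number of a turn 0.125, either way. A call with a gripper value outside its range is refused whole. "grip" is the opening, from 0 (shut) to 1 (fully open), set as the call begins (left out, the last holds). The fingers move at their own pace and stop on an object; the grip force is fixed at half the most. Time passes only in rows, so rows that do not move let the fingers close. It gives the time, the measured TCP pose, the force, the opening and the grip force at its end, in the units of the state.
- r.get_state(): the state, without advancing time (a new reading comes with each control period).
- r.camera(name): name is "scene" or "top"; returns a dict with "image" (400x640x3 uint8, blue, green, red), "fx", "fy", "cx", "cy" (pixels), "R" (3x3) and "t" (3): a world point X has camera coordinates R X + t. Camera axes: x right, y down, z forward; pixel columns grow to the right and rows downward; lengths in m; the calibration is good to about 2 mm. A picture is of the moment at which its call begins. There is no depth.
- r.sign_off(): hands the job in; it is judged then, once.
Trained networks look in the newest picture that a camera, given by its name, has taken for a name from the list of things; names that differ only in an ending like _2 or _b are one class to them, and where a whole thing is asked for, a point or a joint stands for the part that bears it (a point fixed in the world has none). Each returns a list of dicts, best first, with "confidence" (0 to 1); they miss things now and then, are a little off and sometimes report something else, mostly with a low value. They report only what shows in the picture. A call takes as long as a camera call. They do not tell look-alikes from the thing itself.
- r.search_frame(name, camera): "xyz" ([x, y, z] in m, in world coordinates, good to about 4 mm: the middle of the surface that is visible of it).
- r.trace(name, camera): "mask" (400x640 bool, what is visible of it).
- r.tip_of(name, camera): "xyz" ([x, y, z] in m, in world coordinates, good to about 4 mm: a listed point, or the origin of a listed thing).
The state is a dict: "clock": time; "q": joint angles; "dq": joint speeds; "joint_efforts": joint torques, N m; "ee_pos": TCP position; "orientation": TCP orientation; "force": force on the tool from outside, world axes, zero at the start; "wrist_torque": the same for the moment, N m; "width": finger opening in m; "finger_force": force on a finger pad.
Only numpy, scipy, OpenCV 4.12 (cv2) and the standard library are available. Lean on these libraries where they do the work, as an engineer would, in place of code of your own. Each camera call takes 0.05 s, during which the arm holds its last target. There are 200 camera calls.

TASK

Make up the ward's order in the green tray: stand the small white pill jar in the wide round well, the little amber bottle in the narrow round well and the paper carton in the rectangular pocket, all upright and right down on the floor of their nests, and lay the short eight-tablet blister card, tablets up, in the middle of the plate with the two ribs, its length running from rib to rib. The bigger white jar and the long twelve-tablet card are not on the order: leave them where they are.

Things in the scene. Friction and masses are not known exactly. Their poses are not given: they have to be found in the camera images.
- jar_small: The smaller of two white round pill jars with ribbed white caps: 48 mm diameter, 55 mm tall (straight body to 38 mm, cap above), about 70 g, standing on the table. Origin at the centre of its underside, z up along its axis.
- jar_large: Look-alike to leave alone: the bigger white pill jar, 64 mm diameter, 62 mm tall. Origin at the centre of its underside, z up.
- card_short: The shorter of two amber blister cards, lying flat, rigid: 62 mm long (its x), 34 mm wide (its y), 5 mm thick with a row pattern of 4 x 2 yellow tablets whose domes rise 3 mm more on its upper side (not on its edges), about 20 g. Origin at the centre of its underside, z up. Its two ends are alike.
- card_long: Look-alike to leave alone: the longer amber blister card, 96 mm long (its x), 34 mm wide (its y), 5 mm thick, 6 x 2 tablets. Origin at the centre of its underside, z up.
- bottle: Small amber glass bottle, standing: straight body 28 mm diameter up to 40 mm with a white label round it, then a shoulder and a black cap of 19 mm diameter up to 60 mm in all, about 50 g. Origin at the centre of its underside, z up along its axis.
- carton: Pale paper medicine carton, standing: 32 mm (its x) by 56 mm (its y) by 55 mm tall with a grey band round it, about 60 g, rigid. Origin at the centre of its underside, z up. Front and back are alike.
- nest_wide: Nest for the small jar: wide round grey-walled well in its middle, inner diameter 64 mm, its wall 5 mm thick and 10 mm high above the floor. White plate 86 x 86 x 6 mm, fixed in a quarter (varies) of a green tray 190 mm square, rim 18 mm above the table. Origin: centre of its underside, 5 mm above the table; z up; floor at z = 6 mm.
- nest_narrow: Nest for the bottle: narrow round grey-walled well in its middle, inner diameter 44 mm, its wall 5 mm thick and 10 mm high above the floor. White plate 86 x 86 x 6 mm, fixed in a quarter (varies) of a green tray 190 mm square, rim 18 mm above the table. Origin: centre of its underside, 5 mm above the table; z up; floor at z = 6 mm.
- nest_box: Nest for the carton: central rectangular pocket, inside 46 mm (its x) by 70 mm (its y), wall 5 mm thick, 10 mm high above the floor. Carton x goes along this x. White plate 86 x 86 x 6 mm, fixed in a quarter (varies) of a green tray 190 mm square, rim 18 mm above the table. Origin: centre of its underside, 5 mm above the table; z up; floor at z = 6 mm.
- nest_card: Nest for the short card: two grey ribs 5 mm thick, 70 mm long (along y), 10 mm high above the floor, on facing edges at x = +-40.5 mm (76 mm clear between); other sides open. Card x goes along this x. White plate 86 x 86 x 6 mm, fixed in a quarter (varies) of a green tray 190 mm square, rim 18 mm above the table. Origin: centre of its underside, 5 mm above the table; z up; floor at z = 6 mm.
Mind the look-alikes: they are no part of the job. Leave any blue or pink look-alike of the card_short alone. What is shaped like the carton but pink is not meant.

How it is judged:
At the end, for the whole second after the job is handed in: Small jar, bottle, carton and short card rest in their own nests: within 15 mm of its centre in plan, underside within 4 mm of its floor, upright or face up (0.12 rad), still; the card within 0.3 rad of the rib-to-rib line; large jar and long card within 25 mm of their start (horizontal distance between jar_small and nest_wide below 0.015 m and z of jar_small in the frame of nest_wide between 0.002 and 0.01 m and angle between each of jar_small, card_short, bottle, carton's own z axis and vertical below 0.12 rad and linear speed of each of jar_small, card_short, bottle, carton below 0.02 m/s and angular speed of each of jar_small, card_short, bottle, carton below 0.2 rad/s and horizontal distance between card_short and nest_card below 0.015 m and z of card_short in the frame of nest_card between 0.002 and 0.01 m and horizontal distance between bottle and nest_narrow below 0.015 m and z of bottle in the frame of nest_narrow between 0.002 and 0.01 m and horizontal distance between carton and nest_box below 0.015 m and z of carton in the frame of nest_box between 0.002 and 0.01 m and angle between the x axis of card_short and the x axis of nest_card, either way round below 0.3 rad and distance of each of jar_large, card_long from where it was at the start of the episode below 0.025 m); the robot touches nothing.
It fails at once if the large jar is moved from its place (25 mm) (distance of jar_large from where it was at the start of the episode above 0.025 m).
It fails at once if the long card is moved from its place (25 mm) (distance of card_long from where it was at the start of the episode above 0.025 m).
It also fails if it takes over 109 s, if anything falls off the work surface, if the arm or the gripper's body presses on something with over 40 N, if the wrist force passes 120 N, or if a joint passes its speed limit or range.

## Working session

There is one attempt and no reset: what is moved stays moved. The work goes in short steps, Python scripts to look and compute and a tool call to move; the robot and the scene stay as the last step left them, time stands still between calls to the robot, and variables do not carry over. Pictures are saved under pics/ and viewed, at most 14 in all, crops included, and the job is handed in when it is done.

Besides the shell and the picture viewer there is one more tool, called after "Call:" by a JSON object that holds its "fn" and its "kwargs", one argument or row to a line. arm_command: Moves the arm, as the interface text tells. Its arguments: {"type":"object","properties":{"plan":{"type":"array","items":{"type":"array","items":{"type":"number"}}},"grip":{"type":"number"}},"required":["plan"]}

```bash
mkdir -p pics; cat > h.py <<'E'
from rig import r
import numpy as np, cv2
def ray(c,u,v,z):
    R=np.array(c["R"]);t=np.array(c["t"]);o=-R.T@t
    d=R.T@np.array([(u-c["cx"])/c["fx"],(v-c["cy"])/c["fy"],1]);return o+d*(z-o[2])/d[2]
def rect(c,mask,z):
    # min-area rect of mask projected on plane z
    cs,_=cv2.findContours(mask.astype(np.uint8),cv2.RETR_EXTERNAL,cv2.CHAIN_APPROX_NONE)
    k=max(cs,key=cv2.contourArea)[:,0]
    P=np.array([ray(c,u,v,z)[:2] for u,v in k])
    return cv2.minAreaRect((P*1000).astype(np.float32))
E
python3 - <<'E'
from h import *
for n in("top","scene"):
    c=r.camera(n);cv2.imwrite(f"pics/{n}0.png",c["image"])
    print(n,c["fx"],np.round(-np.array(c["R"]).T@np.array(c["t"]),3))
    for o in "jar_small jar_large card_short card_long bottle carton nest_wide nest_narrow nest_box nest_card".split():
        print(o,[(np.round(a["xyz"],3).tolist(),round(a["confidence"],2)) for a in r.tip_of(o,n)])
        if n=="top":
            z=dict(jar_small=.055,jar_large=.062,card_short=.005,card_long=.005,bottle=.06,carton=.055).get(o,.011)
            for m in r.trace(o,n)[:3]:
                if m["mask"].any(): print("   ",round(m["confidence"],2),np.round(np.argwhere(m["mask"]).mean(0)),[np.round(x,1) for x in rect(c,m["mask"],z)])
print(r.get_state())
E
```

```text
top 394.027069803634 [ 0.322 -0.001  0.97 ]
jar_small [([0.447, 0.233, 0.001], 0.86)]
    0.59 [248. 217.] [array([446.1, 227.1]), array([58.5, 46.8]), np.float64(60.8)]
jar_large [([0.584, -0.381, 0.004], 0.66)]
    0.7 [172. 462.] [array([ 578.2, -366.7]), array([65.3, 88.6]), np.float64(35.6)]
    0.58 [177. 395.] [array([ 579.9, -205.6]), array([32.9, 58.7]), np.float64(68.9)]
card_short [([0.718, -0.159, 0.003], 0.67), ([0.332, -0.173, 0.004], 0.64), ([0.6, -0.217, -0.001], 0.52), ([0.45, 0.232, -0.002], 0.23)]
    0.76 [285. 390.] [array([ 328.8, -173.6]), array([61.9, 31.8]), np.float64(75.8)]
    0.65 [136. 365.] [array([ 714.4, -155.9]), array([36.5, 65. ]), np.float64(83.2)]
    0.57 [177. 395.] [array([ 595.8, -217.9]), array([36.9, 66.2]), np.float64(66.0)]
card_long [([0.443, 0.37, -0.004], 0.93)]
    0.97 [259. 163.] [array([438.7, 369.7]), array([96.1, 35.6]), np.float64(7.4)]
bottle [([0.593, 0.367, 0.004], 0.44)]
    0.65 [196. 162.] [array([581.9, 351.6]), array([43.8, 23.9]), np.float64(52.3)]
carton [([0.685, 0.14, 0.003], 0.86), ([0.688, 0.253, 0.0], 0.85), ([0.5
[... 1450 characters left out ...]
 'q': array([-1.26729016e+00,  5.21987515e-02,  1.40067610e+00,  2.59595279e-06,
        1.68859194e+00, -7.02987485e-02]), 'dq': array([-1.91824483e-03, -1.25818981e-03, -2.84218872e-04,  1.06917893e-03,
       -1.31682564e-03,  4.68182576e-05]), 'joint_efforts': array([ 2.30651551e-05, -3.81534326e+01, -3.60307753e+01, -7.99381041e-05,
        2.04813864e-04, -1.27154641e-05]), 'ee_pos': array([ 0.1917407 , -0.48876559,  0.23133607]), 'orientation': array([6.23573798e-05, 9.82584491e-01, 1.85816344e-01, 8.60202029e-06]), 'force': array([-0.34455135, -0.42541193, -0.72454655]), 'wrist_torque': array([-0.00237686,  0.03260911,  0.0368107 ]), 'finger_force': 0.0, 'width': 0.08556513181594551}
```

View pics/top0.png

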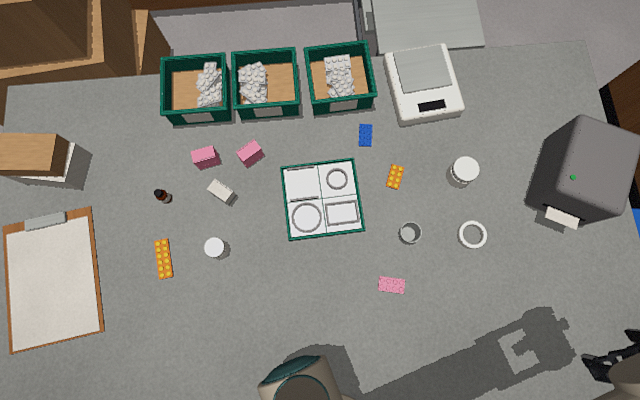

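View pics/scene0.png

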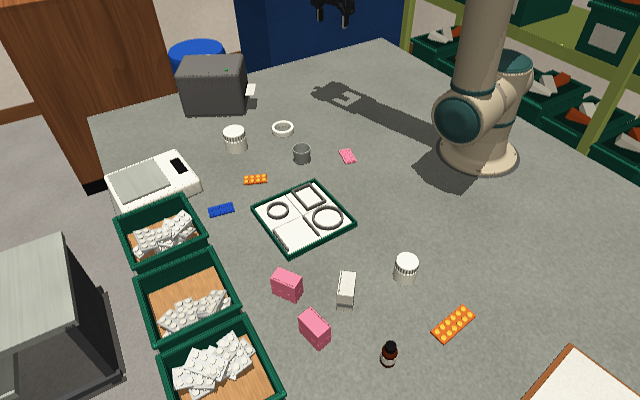

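```bash
python3 - <<'E'
from h import *
im=cv2.imread("pics/top0.png")
a=cv2.resize(im[150:250,275:375],(400,400),interpolation=cv2.INTER_CUBIC)
b=cv2.resize(im[170:210,200:240],(400,400),interpolation=cv2.INTER_CUBIC)
cv2.imwrite("pics/crop1.png",np.hstack([a,b]))
E
```

```text
(no output)
```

View pics/crop1.png

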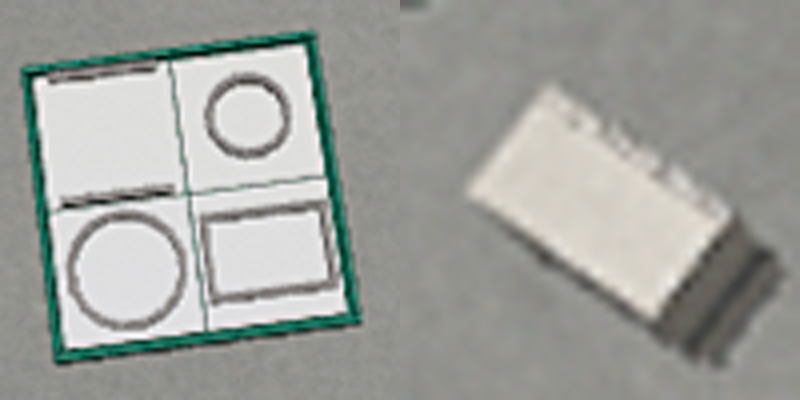

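```bash
python3 - <<'E'
from h import *
c=r.camera("top")
f=lambda L,s,ox,oy,z:np.array([ray(c,ox+u/s,oy+v/s,z)[:2] for u,v in L])
T=f([(22,68),(315,33),(360,322),(57,362)],4,275,150,.018)
print("tray",T.round(3).tolist(),T.mean(0)); d=T-np.roll(T,-1,0);print(np.degrees(np.arctan2(d[:,1],d[:,0])))
print("wide,narrow,box,card",f([(127,270),(248,115),(268,253),(110,134)],4,275,150,.021))
K=f([(145,85),(65,192),(257,320),(338,215)],10,200,170,.055)
print("carton",K.mean(0)); d=K-np.roll(K,-1,0);print(np.degrees(np.arctan2(d[:,1],d[:,0])),np.linalg.norm(d,axis=1))
# circle fits for jar cap and bottle cap
print("jar,bottle px of", [ray(c,214,247,.055),ray(c,158.5,194.5,.06)])
im=c["image"]
cv2.imwrite("pics/crop2.png",np.hstack([cv2.resize(im[y:y+40,x:x+40],(400,400),interpolation=cv2.INTER_CUBIC) for x,y in((195,227),(143,176))]))
E
```

```text
tray [[0.643, 0.069], [0.65, -0.118], [0.463, -0.125], [0.454, 0.06]] [ 0.55255644 -0.02857793]
[  92.12721071    2.24427557  -87.41689298 -177.24484916]
wide,narrow,box,card [[ 0.50676403  0.01328819]
 [ 0.59866928 -0.0701673 ]
 [ 0.50980968 -0.0737733 ]
 [ 0.59390951  0.01695938]]
carton [0.58469363 0.21495353]
[ -38.31866934   51.61034606  140.11489219 -128.90663492] [0.03207702 0.05746283 0.03156145 0.05832863]
jar,bottle px of [array([0.4494083 , 0.23305845, 0.055     ]), array([0.58563951, 0.36068294, 0.06      ])]
```

View pics/crop2.png

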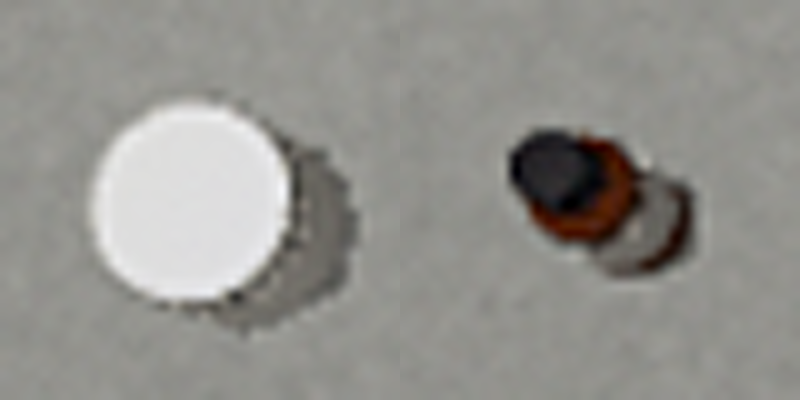

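Call:
{"fn": "arm_command", "kwargs": {
  "plan": [
    [0.0255,0.017,-0.006,-0.0495],
    [0.0255,0.017,-0.006,-0.0495],
    [0.0255,0.017,-0.006,-0.0495],
    [0.0255,0.017,-0.006,-0.0495],
    [0.0255,0.017,-0.006,-0.0495],
    [0.0255,0.017,-0.006,-0.0495],
    [0.0255,0.017,-0.006,-0.0495],
    [0.0255,0.017,-0.006,-0.0495]
  ],
  "grip": 0.58
}}

```text
clock: 2.32
ee_pos: [0.3969, -0.3517, 0.1832]
orientation: [0.0, 1.0, -0.012, 0.0]
force: [0.9, 0.1, -0.3]
width: 0.0496
finger_force: 0.0
```

Call:
{"fn": "arm_command", "kwargs": {
  "plan": [
    [0.0255,0.017,-0.006,-0.0495],
    [0.0255,0.017,-0.006,-0.0495],
    [0.0255,0.017,-0.006,-0.0495],
    [0.0255,0.017,-0.006,-0.0495],
    [0.0255,0.017,-0.006,-0.0495],
    [0.0255,0.017,-0.006,-0.0495],
    [0.0255,0.017,-0.006,-0.0495],
    [0.0255,0.017,-0.006,-0.0495]
  ]
}}

```text
clock: 2.98
ee_pos: [0.6009, -0.2157, 0.1349]
orientation: [0.0, 0.978, -0.209, -0.0]
force: [-0.2, -0.5, -0.7]
width: 0.0498
finger_force: 0.0
```

Call:
{"fn": "arm_command", "kwargs": {
  "plan": [
    [0,0,0,0],
    [0,0,0,0]
  ]
}}

```text
clock: 3.15
ee_pos: [0.6002, -0.2155, 0.1341]
orientation: [-0.0, 0.978, -0.206, -0.001]
force: [-0.5, 0.4, -0.0]
width: 0.0495
finger_force: 0.0
```

Call:
{"fn": "arm_command", "kwargs": {
  "plan": [
    [0,-0.0023,-0.02,0],
    [0,0,-0.03,0],
    [0,0,-0.03,0],
    [0,0,-0.02,0],
    [0,0,-0.01,0],
    [0,0,-0.006,0],
    [0,0,0,0]
  ]
}}

```text
clock: 3.73
ee_pos: [0.5992, -0.2196, 0.0191]
orientation: [0.0, 0.978, -0.208, -0.0]
force: [-0.3, -0.0, 0.2]
width: 0.0498
finger_force: 0.0
```

```bash
python3 - <<'E'
from h import *
o=[]
for n in("top","scene"):
    c=r.camera(n);p=np.array(c["R"])@np.array([.6,-.218,.01])+np.array(c["t"])
    u,v=int(c["fx"]*p[0]/p[2]+c["cx"]),int(c["fy"]*p[1]/p[2]+c["cy"])
    o.append(cv2.resize(c["image"][v-40:v+40,u-40:u+40],(400,400),interpolation=cv2.INTER_CUBIC))
cv2.imwrite("pics/c3.png",np.hstack(o))
E
```

```text
(no output)
```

View pics/c3.png

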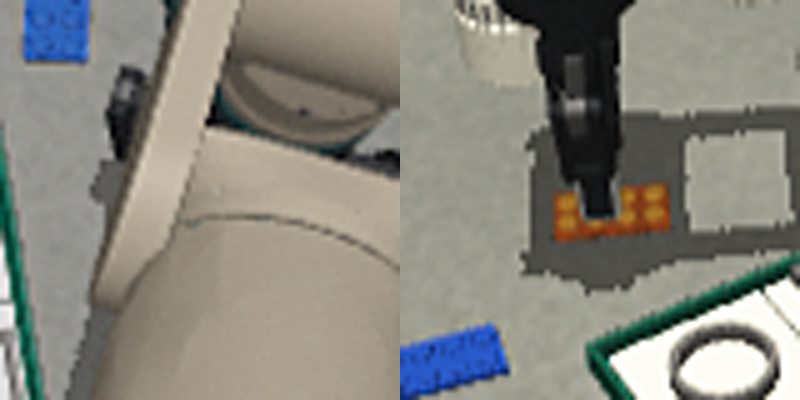

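Call:
{"fn": "arm_command", "kwargs": {
  "plan": [
    [0,0.001,-0.008,0],
    [0,0,-0.005,0],
    [0,0,-0.002,0],
    [0,0,-0.002,0],
    [0,0,0,0]
  ]
}}

```text
clock: 4.25
ee_pos: [0.5995, -0.2179, 0.0018]
orientation: [-0.0, 0.978, -0.208, -0.0]
force: [0.1, 1.1, -1.5]
width: 0.0494
finger_force: 0.0
```

Tips are clear of the table; go on 1 mm and close.

Call:
{"fn": "arm_command", "kwargs": {
  "plan": [
    [0,0,-0.001,0],
    [0,0,0,0],
    [0,0,0,0],
    [0,0,0,0],
    [0,0,0,0],
    [0,0,0,0]
  ],
  "grip": 0
}}

```text
clock: 4.75
ee_pos: [0.6, -0.2182, 0.0018]
orientation: [0.0, 0.978, -0.208, 0.0]
force: [0.1, 0.7, 3.6]
width: 0.0307
finger_force: 59.8
```

Call:
{"fn": "arm_command", "kwargs": {
  "plan": [
    [0,0,0.01,0],
    [0,0,0.03,0],
    [0,0,0.03,0],
    [0,0,0.03,0],
    [0,0,0,0],
    [0,0,0,0]
  ]
}}

```text
clock: 5.25
ee_pos: [0.6007, -0.2185, 0.1043]
orientation: [0.001, 0.978, -0.208, 0.002]
force: [-0.4, 0.1, 0.0]
width: 0.0308
finger_force: 59.4
```

```bash
python3 - <<'E'
from h import *
c=r.camera("scene");p=np.array(c["R"])@np.array([.6,-.218,.09])+np.array(c["t"])
u,v=int(c["fx"]*p[0]/p[2]+c["cx"]),int(c["fy"]*p[1]/p[2]+c["cy"])
cv2.imwrite("pics/c4.png",cv2.resize(c["image"][v-50:v+50,u-50:u+50],(500,500),interpolation=cv2.INTER_CUBIC))
E
```

```text
(no output)
```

View pics/c4.png

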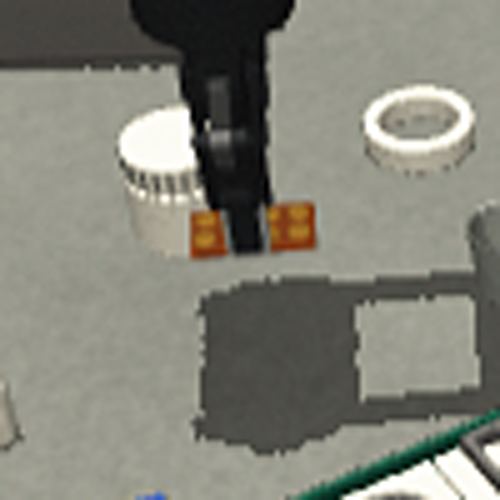

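Call:
{"fn": "arm_command", "kwargs": {
  "plan": [
    [-0.0006,0.0296,0,0.057],
    [-0.0006,0.0296,0,0.057],
    [-0.0006,0.0296,0,0.057],
    [-0.0006,0.0296,0,0.057],
    [-0.0006,0.0296,0,0.057],
    [-0.0006,0.0296,0,0.057],
    [-0.0006,0.0296,0,0.057],
    [-0.0006,0.0296,0,0.057]
  ]
}}

```text
clock: 5.97
ee_pos: [0.5936, 0.0202, 0.0993]
orientation: [-0.0, 1.0, 0.02, -0.002]
force: [0.6, -0.1, -0.6]
width: 0.0307
finger_force: 59.5
```

Call:
{"fn": "arm_command", "kwargs": {
  "plan": [
    [0,0,-0.02,0],
    [0,0,-0.025,0],
    [0,0,-0.02,0],
    [0,0,0,0],
    [0,0,0,0]
  ]
}}

```text
clock: 6.38
ee_pos: [0.5933, 0.0188, 0.0341]
orientation: [-0.0, 1.0, 0.019, -0.003]
force: [0.2, 0.0, -0.1]
width: 0.0308
finger_force: 59.5
```

```bash
python3 - <<'E'
from h import *
c=r.camera("scene");p=np.array(c["R"])@np.array([.596,.018,.03])+np.array(c["t"])
u,v=int(c["fx"]*p[0]/p[2]+c["cx"]),int(c["fy"]*p[1]/p[2]+c["cy"])
cv2.imwrite("pics/c5.png",cv2.resize(c["image"][v-60:v+60,u-60:u+60],(600,600),interpolation=cv2.INTER_CUBIC))
E
```

```text
(no output)
```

View pics/c5.png

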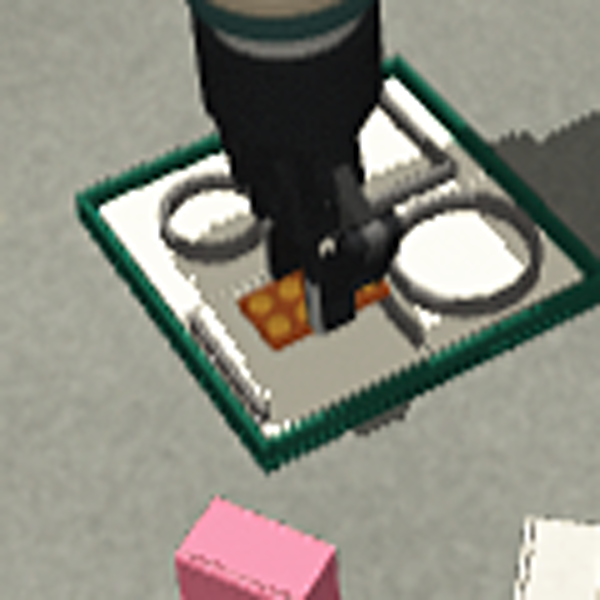

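Call:
{"fn": "arm_command", "kwargs": {
  "plan": [
    [0.0035,-0.001,-0.01,0],
    [0,0,-0.006,0],
    [0,0,-0.002,0],
    [0,0,0,0],
    [0,0,0,0]
  ]
}}

```text
clock: 6.85
ee_pos: [0.5985, 0.0177, 0.0184]
orientation: [0.0, 1.0, 0.019, -0.0]
force: [-0.1, 0.3, 0.4]
width: 0.031
finger_force: 59.5
```

Call:
{"fn": "arm_command", "kwargs": {
  "plan": [
    [0,0,-0.003,0],
    [0,0,-0.001,0],
    [0,0,-0.001,0],
    [0,0,0,0],
    [0,0,0,0]
  ]
}}

```text
clock: 7.27
ee_pos: [0.5984, 0.0178, 0.0133]
orientation: [0.0, 1.0, 0.019, -0.0]
force: [0.2, 0.0, -1.1]
width: 0.0308
finger_force: 59.5
```

Call:
{"fn": "arm_command", "kwargs": {
  "plan": [
    [0,0,0,0],
    [0,0,0,0],
    [0,0,0,0],
    [0,0,0,0],
    [0,0,0.02,0],
    [0,0,0.04,0],
    [0,0,0.04,0]
  ],
  "grip": 0.5
}}

```text
clock: 7.85
ee_pos: [0.5971, 0.0178, 0.1128]
orientation: [-0.0, 1.0, 0.019, -0.002]
force: [0.8, -0.8, 0.2]
width: 0.0425
finger_force: 0.0
```

Call:
{"fn": "arm_command", "kwargs": {
  "plan": [
    [-0.0187,0.0269,0,0],
    [-0.0187,0.0269,0,0],
    [-0.0187,0.0269,0,0],
    [-0.0187,0.0269,0,0],
    [-0.0187,0.0269,0,0],
    [-0.0187,0.0269,0,0],
    [-0.0187,0.0269,0,0],
    [-0.0187,0.0269,0,0]
  ],
  "grip": 0.85
}}

```text
clock: 8.52
ee_pos: [0.4478, 0.2341, 0.1135]
orientation: [-0.0, 1.0, 0.019, 0.0]
force: [0.0, 0.3, -0.2]
width: 0.073
finger_force: 0.0
```

```bash
python3 - <<'E'
from h import *
c=r.camera("scene");p=np.array(c["R"])@np.array([.52,.12,.03])+np.array(c["t"])
u,v=int(c["fx"]*p[0]/p[2]+c["cx"]),int(c["fy"]*p[1]/p[2]+c["cy"])
print(r.get_state()["ee_pos"])
cv2.imwrite("pics/c6.png",cv2.resize(c["image"][v-120:v+80,u-120:u+120],(720,600),interpolation=cv2.INTER_CUBIC))
E
```

```text
[0.44498496 0.23805858 0.11349433]
```

View pics/c6.png

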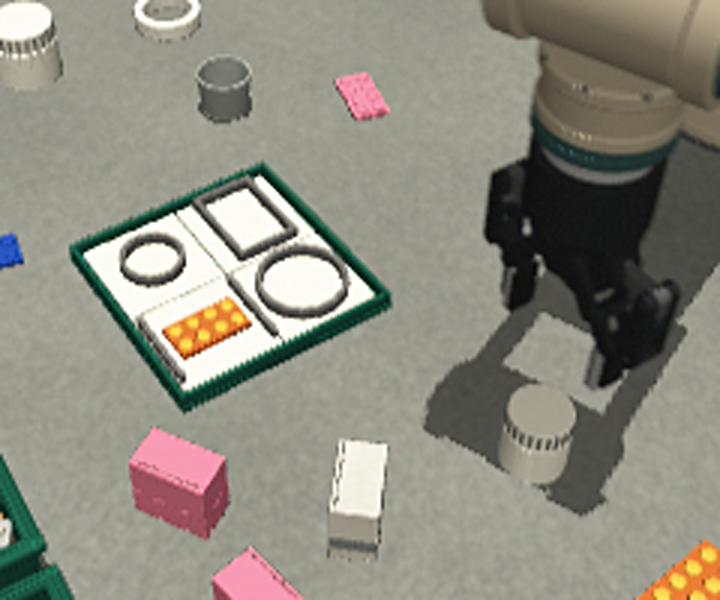

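Call:
{"fn": "arm_command", "kwargs": {
  "plan": [
    [0,0,-0.02,0],
    [0,0,-0.03,0],
    [0,0,-0.03,0],
    [0,0,-0.013,0],
    [0,0,-0.007,0],
    [0,0,0,0],
    [0,0,0,0]
  ]
}}

```text
clock: 9.15
ee_pos: [0.4494, 0.2331, 0.0141]
orientation: [-0.0, 1.0, 0.019, 0.0]
force: [0.6, -0.7, 0.0]
width: 0.0725
finger_force: 0.0
```

Call:
{"fn": "arm_command", "kwargs": {
  "plan": [
    [0,0,0,0],
    [0,0,0,0],
    [0,0,0,0],
    [0,0,0,0],
    [0,0,0,0],
    [0,0,0,0]
  ],
  "grip": 0
}}

```text
clock: 9.65
ee_pos: [0.4501, 0.2335, 0.0153]
orientation: [-0.001, 1.0, 0.019, 0.002]
force: [-0.4, -0.7, 6.2]
width: 0.0463
finger_force: 62.1
```

Call:
{"fn": "arm_command", "kwargs": {
  "plan": [
    [0,0,0.01,0],
    [0,0,0.03,0],
    [0,0,0.03,0],
    [0,0,0.02,0],
    [0,0,0,0],
    [0,0,0,0]
  ]
}}

```text
clock: 10.15
ee_pos: [0.4495, 0.2332, 0.1051]
orientation: [-0.001, 1.0, 0.019, 0.002]
force: [-0.0, 0.0, -1.1]
width: 0.0459
finger_force: 61.6
```

Call:
{"fn": "arm_command", "kwargs": {
  "plan": [
    [0.0074,-0.0272,0,0],
    [0.0074,-0.0272,0,0],
    [0.0074,-0.0272,0,0],
    [0.0074,-0.0272,0,0],
    [0.0074,-0.0272,0,0],
    [0.0074,-0.0272,0,0],
    [0.0074,-0.0272,0,0],
    [0.0074,-0.0272,0,0]
  ]
}}

```text
clock: 10.82
ee_pos: [0.5072, 0.014, 0.1017]
orientation: [-0.0, 1.0, 0.019, -0.001]
force: [0.6, 0.1, -0.8]
width: 0.0461
finger_force: 61.7
```

Call:
{"fn": "arm_command", "kwargs": {
  "plan": [
    [0,0,-0.02,0],
    [0,0,-0.03,0],
    [0,0,-0.01,0],
    [0,0,0,0],
    [0,0,0,0]
  ]
}}

```text
clock: 11.23
ee_pos: [0.5073, 0.0156, 0.0427]
orientation: [-0.0, 1.0, 0.019, -0.001]
force: [-0.0, 0.7, -0.3]
width: 0.0458
finger_force: 61.7
```

```bash
python3 - <<'E'
from h import *
c=r.camera("scene");p=np.array(c["R"])@np.array([.51,.015,.03])+np.array(c["t"])
u,v=int(c["fx"]*p[0]/p[2]+c["cx"]),int(c["fy"]*p[1]/p[2]+c["cy"])
print(r.get_state()["ee_pos"])
cv2.imwrite("pics/c7.png",cv2.resize(c["image"][v-60:v+60,u-60:u+60],(600,600),interpolation=cv2.INTER_CUBIC))
E
```

```text
[0.50829934 0.01564673 0.04403982]
```

View pics/c7.png

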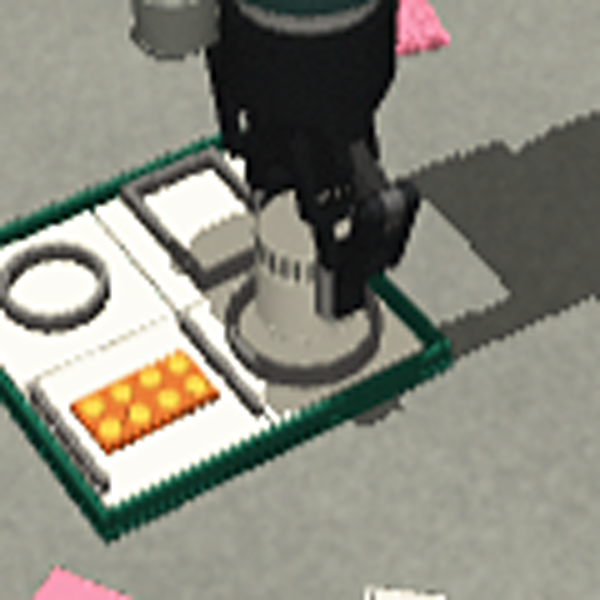

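Call:
{"fn": "arm_command", "kwargs": {
  "plan": [
    [0.001,0,-0.007,0],
    [0,0,-0.005,0],
    [0,0,-0.004,0],
    [0,0,0,0],
    [0,0,0,0]
  ]
}}

```text
clock: 11.7
ee_pos: [0.5089, 0.0154, 0.0272]
orientation: [0.0, 1.0, 0.019, -0.0]
force: [0.4, 0.1, -0.4]
width: 0.0461
finger_force: 61.8
```

Call:
{"fn": "arm_command", "kwargs": {
  "plan": [
    [0,0,0,0],
    [0,0,0,0],
    [0,0,0,0],
    [0,0,0,0],
    [0,0,0.02,0],
    [0,0,0.04,0],
    [0,0,0.04,0]
  ],
  "grip": 0.7
}}

```text
clock: 12.28
ee_pos: [0.5078, 0.0154, 0.1272]
orientation: [-0.0, 1.0, 0.019, -0.002]
force: [1.0, -0.0, 0.1]
width: 0.0595
finger_force: 0.0
```

Call:
{"fn": "arm_command", "kwargs": {
  "plan": [
    [0.0082,0.0348,0,0],
    [0.0082,0.0348,0,0],
    [0.0082,0.0348,0,0],
    [0.0082,0.0348,0,0],
    [0.0082,0.0348,0,0],
    [0.0082,0.0348,0,0],
    [0.0082,0.0348,0,0],
    [0.0082,0.0348,0,0]
  ]
}}

```text
clock: 12.95
ee_pos: [0.5748, 0.2955, 0.1274]
orientation: [0.0, 1.0, 0.019, 0.0]
force: [0.3, -1.0, -0.2]
width: 0.0598
finger_force: 0.0
```

Call:
{"fn": "arm_command", "kwargs": {
  "plan": [
    [0.0082,0.0348,0,0],
    [0.0082,0.0348,0,0],
    [0,0,0,0],
    [0,0,0,0]
  ]
}}

```text
clock: 13.28
ee_pos: [0.5905, 0.3649, 0.1258]
orientation: [0.001, 1.0, 0.02, -0.001]
force: [0.2, -0.2, 0.7]
width: 0.0594
finger_force: 0.0
```

```bash
python3 - <<'E'
from h import *
for n in("top","scene"):
  r.camera(n)
  for o in("bottle","jar_small","nest_narrow","nest_box"):print(n,o,[(np.round(a["xyz"],3),a["confidence"]) for a in r.tip_of(o,n)[:2]])
E
```

```text
top bottle [(array([0.593, 0.364, 0.001]), 0.7)]
top jar_small [(array([0.506, 0.015, 0.009]), 0.76)]
top nest_narrow [(array([ 0.603, -0.071,  0.007]), 0.97)]
top nest_box [(array([ 0.51 , -0.068,  0.008]), 0.58)]
scene bottle [(array([ 0.593,  0.365, -0.004]), 0.55)]
scene jar_small [(array([0.512, 0.014, 0.014]), 0.93), (array([0.597, 0.019, 0.007]), 0.23)]
scene nest_narrow [(array([ 0.597, -0.066,  0.001]), 0.6)]
scene nest_box [(array([ 0.512, -0.077,  0.003]), 0.94), (array([ 0.587, -0.384, -0.006]), 0.72)]
```

Call:
{"fn": "arm_command", "kwargs": {
  "plan": [
    [0.002,0,-0.03,0],
    [0,0,-0.03,0],
    [0,0,-0.03,0],
    [0,0,-0.015,0],
    [0,0,-0.007,0],
    [0,0,0,0],
    [0,0,0,0]
  ]
}}

```text
clock: 14.37
ee_pos: [0.5938, 0.3637, 0.017]
orientation: [-0.0, 1.0, 0.019, 0.001]
force: [0.2, 0.6, 0.4]
width: 0.06
finger_force: 0.0
```

Call:
{"fn": "arm_command", "kwargs": {
  "plan": [
    [0,0,0,0],
    [0,0,0,0],
    [0,0,0,0],
    [0,0,0,0],
    [0,0,0,0],
    [0,0,0,0]
  ],
  "grip": 0
}}

```text
clock: 14.87
ee_pos: [0.5941, 0.3639, 0.0176]
orientation: [-0.001, 1.0, 0.019, 0.002]
force: [-0.7, -0.8, 5.4]
width: 0.0258
finger_force: 59.7
```

Call:
{"fn": "arm_command", "kwargs": {
  "plan": [
    [0,0,0.01,0],
    [0,0,0.03,0],
    [0,0,0.03,0],
    [0,0,0.03,0],
    [0,0,0,0],
    [0,0,0,0]
  ]
}}

```text
clock: 15.37
ee_pos: [0.5941, 0.3639, 0.1189]
orientation: [-0.001, 1.0, 0.019, 0.002]
force: [-1.0, -0.6, -1.3]
width: 0.0255
finger_force: 59.1
```

Call:
{"fn": "arm_command", "kwargs": {
  "plan": [
    [0.0005,-0.0361,0,0],
    [0.0005,-0.0361,0,0],
    [0.0005,-0.0361,0,0],
    [0.0005,-0.0361,0,0],
    [0.0005,-0.0361,0,0],
    [0.0005,-0.0361,0,0],
    [0.0005,-0.0361,0,0],
    [0.0005,-0.0361,0,0]
  ]
}}

```text
clock: 16.03
ee_pos: [0.5958, 0.0728, 0.1138]
orientation: [0.0, 1.0, 0.019, -0.001]
force: [1.6, -0.3, -1.3]
width: 0.0261
finger_force: 59.1
```

Call:
{"fn": "arm_command", "kwargs": {
  "plan": [
    [0.0005,-0.0361,0,0],
    [0.0005,-0.0361,0,0],
    [0.0005,-0.0361,0,0],
    [0.0005,-0.0361,0,0],
    [0,0,0,0],
    [0,0,-0.03,0],
    [0,0,-0.03,0],
    [0,0,0,0]
  ]
}}

```text
clock: 16.7
ee_pos: [0.5944, -0.069, 0.0474]
orientation: [-0.001, 1.0, 0.019, -0.007]
force: [-0.5, -0.2, -2.6]
width: 0.0261
finger_force: 59.2
```

```bash
python3 - <<'E'
from h import *
c=r.camera("scene");p=np.array(c["R"])@np.array([.6,-.07,.03])+np.array(c["t"])
u,v=int(c["fx"]*p[0]/p[2]+c["cx"]),int(c["fy"]*p[1]/p[2]+c["cy"])
print(r.get_state()["ee_pos"])
cv2.imwrite("pics/c8.png",cv2.resize(c["image"][v-60:v+60,u-60:u+60],(600,600),interpolation=cv2.INTER_CUBIC))
E
```

```text
[ 0.59587235 -0.06904003  0.05070972]
```

View pics/c8.png

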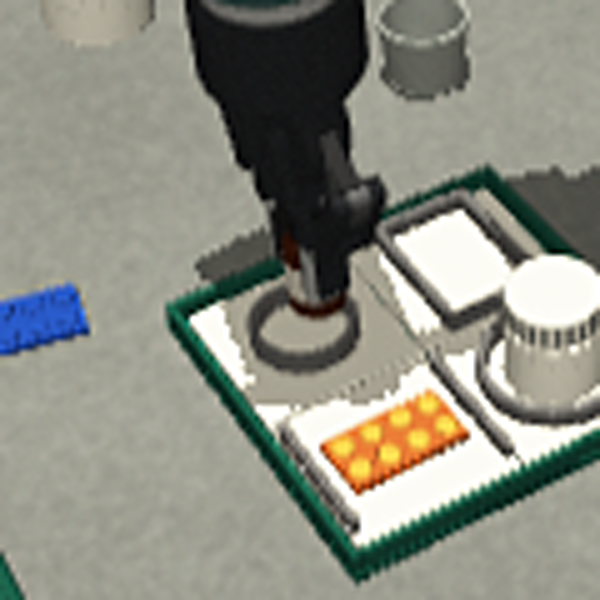

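Call:
{"fn": "arm_command", "kwargs": {
  "plan": [
    [0.006,0,0,0],
    [0,0,-0.008,0],
    [0,0,-0.004,0],
    [0,0,0,0],
    [0,0,0,0]
  ]
}}

```text
clock: 17.17
ee_pos: [0.6051, -0.0697, 0.0436]
orientation: [0.0, 1.0, 0.019, 0.0]
force: [0.4, -0.4, -0.7]
width: 0.026
finger_force: 59.2
```

Call:
{"fn": "arm_command", "kwargs": {
  "plan": [
    [-0.004,0,0,0],
    [0,0,-0.007,0],
    [0,0,-0.004,0],
    [0,0,-0.003,0],
    [0,0,0,0],
    [0,0,0,0],
    [0,0,0,0]
  ]
}}

```text
clock: 17.75
ee_pos: [0.6009, -0.0698, 0.029]
orientation: [0.0, 1.0, 0.019, -0.0]
force: [0.5, 0.9, -0.6]
width: 0.0258
finger_force: 59.3
```

Call:
{"fn": "arm_command", "kwargs": {
  "plan": [
    [0,0,-0.0005,0],
    [0,0,0,0],
    [0,0,0,0],
    [0,0,0,0],
    [0,0,0.02,0],
    [0,0,0.04,0],
    [0,0,0.04,0]
  ],
  "grip": 0.55
}}

```text
clock: 18.33
ee_pos: [0.5998, -0.0697, 0.1283]
orientation: [-0.0, 1.0, 0.019, -0.002]
force: [1.1, -0.5, 0.6]
width: 0.0472
finger_force: 0.0
```

Call:
{"fn": "arm_command", "kwargs": {
  "plan": [
    [-0.002,0.0356,0,0.106],
    [-0.002,0.0356,0,0.106],
    [-0.002,0.0356,0,0.106],
    [-0.002,0.0356,0,0.106],
    [-0.002,0.0356,0,0.106],
    [-0.002,0.0356,0,0.106],
    [-0.002,0.0356,0,0.106],
    [-0.002,0.0356,0,0.106]
  ],
  "grip": 0.62
}}

```text
clock: 19.0
ee_pos: [0.5847, 0.2167, 0.129]
orientation: [0.0, 0.902, 0.431, 0.0]
force: [-0.9, -0.4, 0.3]
width: 0.0529
finger_force: 0.0
```

Call:
{"fn": "arm_command", "kwargs": {
  "plan": [
    [0,0,0,0],
    [0,0,0,0],
    [0,0,0,0]
  ]
}}

```text
clock: 19.25
ee_pos: [0.585, 0.2147, 0.1287]
orientation: [0.0, 0.904, 0.428, -0.0]
force: [0.5, 0.2, 0.3]
width: 0.0532
finger_force: 0.0
```

```bash
python3 - <<'E'
from h import *
c=r.camera("scene");p=np.array(c["R"])@np.array([.58,.08,.03])+np.array(c["t"])
u,v=int(c["fx"]*p[0]/p[2]+c["cx"]),int(c["fy"]*p[1]/p[2]+c["cy"])
print(r.get_state()["ee_pos"],r.get_state()["orientation"])
cv2.imwrite("pics/c9.png",cv2.resize(c["image"][v-90:v+90,u-110:u+110],(733,600),interpolation=cv2.INTER_CUBIC))
E
```

```text
[0.58518331 0.21402466 0.12877082] [ 1.92390599e-04  9.03877900e-01  4.27790476e-01 -1.12511170e-04]
```

View pics/c9.png

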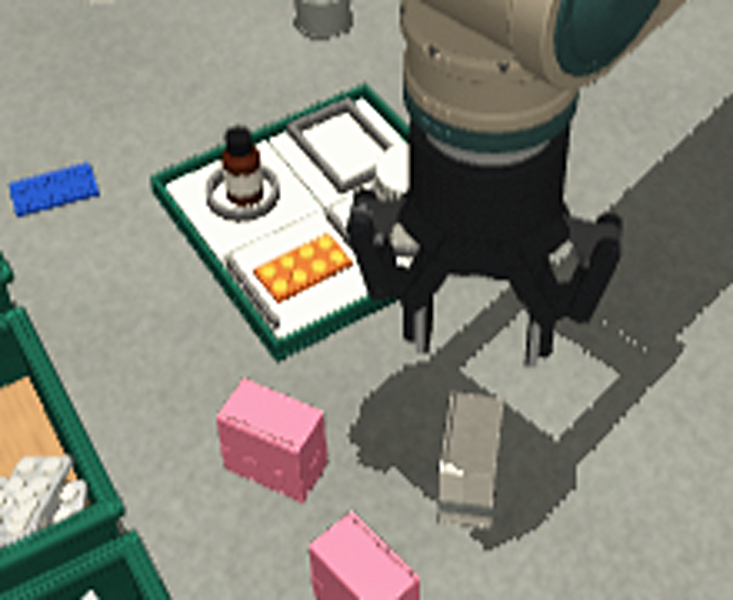

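Call:
{"fn": "arm_command", "kwargs": {
  "plan": [
    [0,0,-0.03,0],
    [0,0,-0.03,0],
    [0,0,-0.03,0],
    [0,0,-0.016,0],
    [0,0,-0.007,0],
    [0,0,0,0],
    [0,0,0,0]
  ]
}}

```text
clock: 19.88
ee_pos: [0.5858, 0.2143, 0.0169]
orientation: [0.0, 0.904, 0.428, 0.001]
force: [0.0, 0.2, 1.5]
width: 0.0532
finger_force: 0.0
```

Call:
{"fn": "arm_command", "kwargs": {
  "plan": [
    [0,0,0,0],
    [0,0,0,0],
    [0,0,0,0],
    [0,0,0,0],
    [0,0,0,0],
    [0,0,0,0]
  ],
  "grip": 0
}}

```text
clock: 20.38
ee_pos: [0.5863, 0.2152, 0.0181]
orientation: [0.0, 0.904, 0.429, 0.002]
force: [0.2, -1.1, 7.1]
width: 0.0313
finger_force: 60.2
```

Call:
{"fn": "arm_command", "kwargs": {
  "plan": [
    [0,0,0.01,0],
    [0,0,0.03,0],
    [0,0,0.04,0],
    [0,0,0.04,0],
    [0,0,0,0],
    [0,0,0,0]
  ]
}}

```text
clock: 20.88
ee_pos: [0.5865, 0.2155, 0.1402]
orientation: [0.001, 0.903, 0.429, 0.004]
force: [0.0, 0.0, -0.9]
width: 0.0316
finger_force: 59.5
```

Call:
{"fn": "arm_command", "kwargs": {
  "plan": [
    [-0.0093,-0.0361,0,0.091],
    [-0.0093,-0.0361,0,0.091],
    [-0.0093,-0.0361,0,0.091],
    [-0.0093,-0.0361,0,0.091],
    [-0.0093,-0.0361,0,0.091],
    [-0.0093,-0.0361,0,0.091],
    [-0.0093,-0.0361,0,0.091],
    [-0.0093,-0.0361,0,0.091]
  ]
}}

```text
clock: 21.55
ee_pos: [0.5089, -0.0752, 0.1343]
orientation: [-0.001, 0.69, 0.724, -0.001]
force: [0.1, -0.9, -1.0]
width: 0.0314
finger_force: 59.5
```

Call:
{"fn": "arm_command", "kwargs": {
  "plan": [
    [0,0,0,0],
    [0,0,0,0],
    [0,0,-0.03,0],
    [0,0,-0.03,0],
    [0,0,-0.02,0],
    [0,0,0,0],
    [0,0,0,0],
    [0,0,0,0]
  ]
}}

```text
clock: 22.22
ee_pos: [0.5115, -0.0733, 0.0571]
orientation: [0.001, 0.692, 0.722, 0.001]
force: [0.3, -0.9, -0.0]
width: 0.0312
finger_force: 59.6
```

```bash
python3 - <<'E'
from h import *
c=r.camera("scene");p=np.array(c["R"])@np.array([.51,-.07,.03])+np.array(c["t"])
u,v=int(c["fx"]*p[0]/p[2]+c["cx"]),int(c["fy"]*p[1]/p[2]+c["cy"])
print(r.get_state()["ee_pos"])
cv2.imwrite("pics/c10.png",cv2.resize(c["image"][v-60:v+60,u-60:u+60],(600,600),interpolation=cv2.INTER_CUBIC))
E
```

```text
[ 0.51178334 -0.07350956  0.05758452]
```

View pics/c10.png

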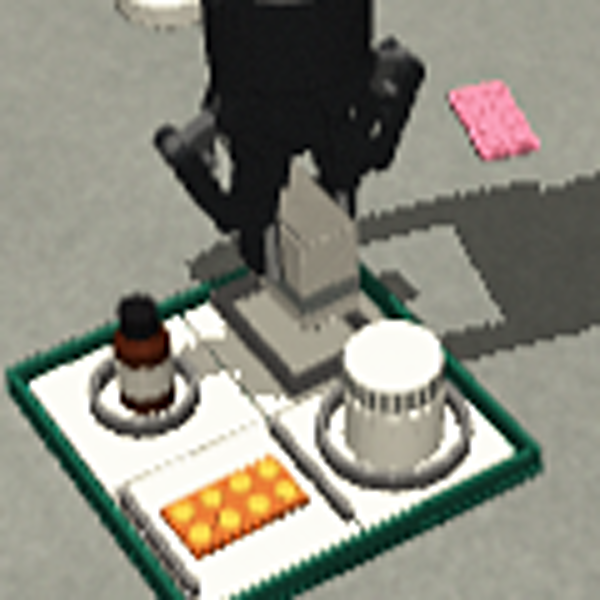

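Call:
{"fn": "arm_command", "kwargs": {
  "plan": [
    [0,0,-0.012,0],
    [0,0,-0.008,0],
    [0,0,-0.004,0],
    [0,0,-0.002,0],
    [0,0,-0.001,0],
    [0,0,0,0],
    [0,0,0,0]
  ]
}}

```text
clock: 22.85
ee_pos: [0.5108, -0.0739, 0.0291]
orientation: [0.0, 0.692, 0.722, 0.0]
force: [-0.5, -0.2, 3.7]
width: 0.0314
finger_force: 60.0
```

Call:
{"fn": "arm_command", "kwargs": {
  "plan": [
    [0,0,0,0],
    [0,0,0,0],
    [0,0,0,0],
    [0,0,0,0],
    [0,0,0.02,0],
    [0,0,0.04,0],
    [0,0,0.04,0]
  ],
  "grip": 0.6
}}

```text
clock: 23.43
ee_pos: [0.5093, -0.0736, 0.1285]
orientation: [-0.002, 0.692, 0.722, -0.001]
force: [1.0, -0.2, 1.0]
width: 0.051
finger_force: 0.0
```

Call:
{"fn": "arm_command", "kwargs": {
  "plan": [
    [-0.005,-0.035,0.01,0],
    [-0.005,-0.035,0.01,0],
    [-0.005,-0.035,0.01,0],
    [-0.005,-0.035,0.01,0],
    [-0.005,-0.035,0.01,0],
    [-0.005,-0.035,0.01,0],
    [0,0,0,0],
    [0,0,0,0]
  ]
}}

```text
clock: 24.1
ee_pos: [0.4803, -0.2855, 0.1891]
orientation: [0.0, 0.693, 0.721, 0.0]
force: [0.5, 0.4, -1.7]
width: 0.0511
finger_force: 0.0
```

```bash
python3 - <<'E'
from h import *
o=[]
for n in("top","scene"):
    c=r.camera(n);p=np.array(c["R"])@np.array([.555,-.03,.02])+np.array(c["t"])
    u,v=int(c["fx"]*p[0]/p[2]+c["cx"]),int(c["fy"]*p[1]/p[2]+c["cy"])
    o.append(cv2.resize(c["image"][v-60:v+60,u-60:u+60],(400,400),interpolation=cv2.INTER_CUBIC))
    for k in("carton","nest_box","bottle","nest_narrow","jar_small","nest_wide","card_short","nest_card","jar_large","card_long"):print(n,k,[np.round(a["xyz"],3).tolist() for a in r.tip_of(k,n)])
cv2.imwrite("pics/c11.png",np.hstack(o))
E
```

```text
top carton [[0.685, 0.253, -0.001], [0.508, -0.074, 0.009], [0.684, 0.141, 0.001], [0.601, -0.069, 0.016]]
top nest_box [[0.512, -0.069, 0.009]]
top bottle [[0.599, -0.07, 0.014]]
top nest_narrow [[0.603, -0.071, 0.008]]
top jar_small []
top nest_wide [[0.512, 0.015, 0.004], [0.509, 0.015, 0.008]]
top card_short [[0.72, -0.161, 0.002], [0.332, -0.17, 0.0], [0.598, 0.018, 0.014]]
top nest_card [[0.6, 0.017, 0.006]]
top jar_large [[0.599, 0.019, 0.013]]
top card_long [[0.443, 0.369, -0.0], [0.589, -0.382, 0.003]]
scene carton [[0.51, -0.072, 0.007], [0.681, 0.145, -0.002], [0.685, 0.253, -0.002]]
scene nest_box [[0.514, -0.078, 0.005], [0.514, 0.017, 0.004]]
scene bottle [[0.602, -0.07, 0.01]]
scene nest_narrow [[0.598, -0.068, 0.006]]
scene jar_small [[0.508, 0.013, 0.012]]
scene nest_wide [[0.516, 0.017, 0.006]]
scene card_short [[0.601, 0.017, 0.007], [0.718, -0.157, 0.002]]
scene nest_card [[0.594, 0.021, 0.006]]
scene jar_large [[0.589, -0.385, -0.005]]
scene card_long [[0.436, 0.371, 0.002]]
```

View pics/c11.png

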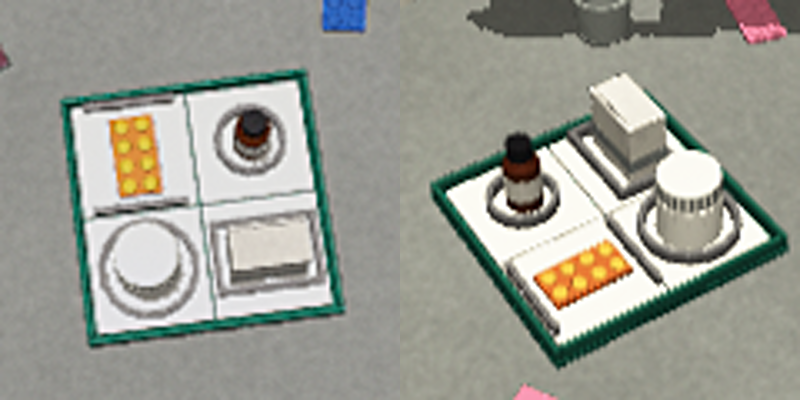

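All four items sit upright and centred in their nests (card, bottle, jar and carton in the crop), and the gripper is clear.

```bash
python3 -c "
from rig import r
print(r.sign_off())"
```

```text
the job is handed in; nothing more can be done
None
```

The order is made up in the green tray and handed in: the last pictures show the small jar, bottle, carton and short card in their nests. The sign-off gave no verdict, and the large jar and long card were never touched.

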